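# Free the ratchet and lower the contact press onto a battery pack

### The job

On the battery bench, bring the contact head of the small hand press down onto the green cells: with the fingertips press the red plate of the brass ratchet pawl down as far as it goes, so that the pawl swings clear of the teeth, then push the raised arm down by its black grip until it stops on the pack. Press and push only: do not lift the arm, slam it down, or force it past the teeth while the pawl is still in them. Finish with the arm down and the pawl out of the teeth, and leave the meter, the breakers and the spare cell where they stand.

Things in the scene. Friction and masses are not known exactly. Their poses are not given: they have to be found in the camera images.
- press_base: Fixed aluminium base plate of the press, 140 (x) by 390 mm (y = -175 to 215), 10 mm thick. Origin on the table under the arm's hinge; z up, y from the hinge towards the arm's grip end, x parallel to both hinges. Arm's hinge: y 0, z 115 mm, with a ratchet wheel of 66 mm radius; grey post to z 135. Pawl's hinge: y -55, z 40. Boxed pack of green cells, 65 by 84 mm, at y 110, tops at z 76.
- press_arm (a joint): Angle of the blue press arm above level, rad: 0 = down on the pack (end stop), growing as the arm rises, at most 0.85. Starts raised at about 0.6; with the pawl in the teeth it cannot go below about 0.5. Stiff hinge: the arm stays where it is left; 2 to 7 N on the grip push it down once the pawl is out.
- press_grip (a point): Middle of the top face of the black grip on the arm's end: 28 mm wide (x), 70 long, 18 thick, bent 0.3 rad downward from the arm. 203 mm from the arm's hinge; in the base's frame x = 0, y = 203 mm * cos(angle), z = 115 mm + 203 mm * sin(angle). Axes turn with the arm: y along it outward, z up when it is down.
- pawl (a joint): Angle of the brass ratchet pawl, rad: 0 = nose fully in the teeth (start), 0.4 = red plate pressed fully down (end stop), nose well clear; it leaves the teeth at about 0.2. Stiff pivot: it stays where it is left and does not spring back; about 3 N on the plate move it.
- pawl_plate (a point): Middle of the top face of the pawl's red thumb plate, 34 mm (x) by 34 mm, 8 thick, at the end of the press away from the grip. In the base's frame: at the start x 0, y -149, z 79 mm, sloping 0.2 rad down towards the arm's hinge; fully pressed y -157, z 39 mm, sloping 0.2 rad the other way. Press from above. Axes turn with the pawl.
- meter: Red clamp meter lying loose beyond the press, 62 to 84 mm wide, about 200 mm long (along own y) and 34 mm thick (dial to 43 mm). Origin on its underside. Leave alone.
- breaker1: Loose white circuit breaker with a black toggle, standing, 85 by 18 mm and 75 mm tall, origin at the middle of its underside. Leave alone.
- breaker2: A second breaker like the first. Leave alone.
- spare_cell: A loose green cell standing upright on the robot's side of the press, 18 mm diameter, 65 mm tall, origin at the middle of its underside. Leave alone.

How it is judged:
On the way, in this order (a step that is already met when the one before it is completed fails the run):
1. the pawl is pressed down to its stop and clear of the teeth while the arm is still up (value of joint pawl above 0.32 rad and value of joint press_arm above 0.45 rad), for 0.2 s.
2. with the pawl free, the arm is pushed down onto the pack (value of joint press_arm below 0.04 rad and value of joint pawl above 0.25 rad), for 0.2 s.
At the end, for the whole second after the job is handed in: The arm is down on the pack (within 0.04 rad of its stop) and at rest, the pawl is still out of the teeth (above 0.25 rad), and the meter, both breakers and the spare cell are within 20 mm of where they stood, the cell upright (all of step 2 and not (velocity of joint press_arm above 0.05 rad/s) and velocity of joint press_arm above -0.05 rad/s and distance of each of meter, breaker1, breaker2, spare_cell from where it was at the start of the episode below 0.02 m and angle between spare_cell's own z axis and vertical below 0.2 rad); the robot touches nothing.
It fails at once if the arm is lifted (above 0.75 rad) (value of joint press_arm above 0.75 rad).
It fails at once if the arm is forced past the teeth with the pawl still in them (value of joint pawl below 0.12 rad and value of joint press_arm below 0.42 rad).
It fails at once if the arm is slammed down (faster than 2 rad/s) (velocity of joint press_arm below -2 rad/s).
It fails at once if a bystander is moved more than 20 mm, lifted or knocked over (distance of any of meter, breaker1, breaker2, spare_cell from where it was at the start of the episode above 0.02 m or angle between any of meter, breaker1, breaker2, spare_cell's own z axis and vertical above 0.3 rad).
It also fails if it takes over 42 s, if anything falls off the work surface, if the arm or the gripper's body presses on something with over 40 N, if the wrist force passes 120 N, or if a joint passes its speed limit or range.

### The arm

A 6-joint arm with a two-finger parallel gripper is mounted at the origin on the work surface. World frame = base frame: x ahead of the robot, y to its left, z up, the work surface at z = 0. Lengths are in m, angles in rad, forces in N, time in s.
With the tool pointing down it reaches from about 0.25 to 0.775 m from the base axis. Payload 4 kg.
Tool frame: the origin (TCP) lies midway between the tips of the shut fingers; the grasp point (between the pads) lies 19 mm behind it (robot.pinch_z is the distance from the TCP to the grasp point, in m); x points along the fingers, y is the direction in which the jaws open and shut, and the axes are right-handed (so a half turn about x gives the same grasp; the last joint's range is limited). The gripper opens to 94 mm and grips with 3 to 60 N. Pads are 16 mm wide; open, the fingers measure 119 mm over their backs; the gripper's body (75 mm by 177 mm) begins 78 mm behind the grasp point.
Start: joints at [-1.343, 0.087, 1.371, -0, 1.684, -0.103], TCP at [0.179, -0.52, 0.206] pointing down, gripper open.
Joint ranges: [-3.1, 3.1], [-0.76, 2.03], [0.27, 2.55], [-1.08, 4.22], [0.17, 2.65], [-2.57, 2.57]. Speed limits (rad/s): [2.79, 2.79, 3.14, 3.14, 3.14, 3.14].

### API

Orientations are given as [roll, pitch, yaw] about the fixed x, y, z axes, in that order (R = Rz(yaw) Ry(pitch) Rx(roll)).
In Python, from bench import robot, imaging gives the robot as it stands. The module is installed in compiled form; this text tells all that it offers.
- The arm moves only by the tool drive_tool, never from a script. Its argument "commands" is a list that holds one entry, the list of rows, each a list of 4 numbers: the shift along the tool's x, y, z as a fraction of full scale, then the turn about the tool's x as a fraction of full scale. A call has 1 to 20 rows; each row shifts and turns the commanded pose from where the row before left it, along the tool's axes as they then stand; what a row does not reach is not made up. Full scale, the value 1, is 0.25 m for a shift and 360 degrees for a turn. A row lasts 1/10 s, in which the tool goes at most 50 mm and 8.59 degrees, less where a joint would pass 70% of its speed; a pose out of reach is approached as far as the arm can. A call with a number of a shift or a turn outside -1 to 1 is refused whole. A call with a gripper value outside its range is refused whole. "grip" is the opening, from 0 (shut) to 1 (fully open), set as the call begins (left out, the last holds). The fingers move at their own pace and stop on an object; the grip force is fixed at half the most. Time passes only in rows, so rows that do not move let the fingers close. It gives the time, the measured TCP pose, the force and the opening at its end, in the units of the state.
- robot.get_obs(): the state, without advancing time (a new reading comes with each control period).
- imaging.snapshot(name): name is "scene" or "top"; returns a dict with "pixels" (420x560x3 uint8, red, green, blue), "z_map" (420x560 float32, m along the optical axis (not along the pixel's ray), 0 where there is no reading), "mtx" (3x3 intrinsics, pixels), "k1" (the pictures are not rectified: a ray, as slopes to the right and down, at radius r is drawn at 1 + k1 r^2 times it, then the intrinsics apply), "extrinsics" (4x4, takes a point from world to camera coordinates). Camera axes: x right, y up, looking along -z (the intrinsics and any distortion apply to the point x, -y, -z); pixel columns grow to the right and rows downward; lengths in m; the calibration is good to about 2 mm. A picture is of the moment at which its call begins.
- robot.close_job(): hands the job in, once; it reports no verdict.
The state is a dict: "time": time; "joint_positions": joint angles; "qvel": joint speeds; "joint_torque": joint torques, N m; "tool_pos": TCP position; "ee_rot": TCP orientation; "wrist_force": force on the tool from outside, world axes, zero at the start; "wrist_torque": the same for the moment, N m; "width": finger opening in m.
Only numpy, scipy, OpenCV 4.12 (cv2) and the standard library are available. Lean on these libraries where they do the work, as an engineer would, in place of code of your own. Each camera call takes 0.05 s, during which the arm holds its last target.

## Working session

There is one attempt and no reset: what is moved stays moved. The work goes in short steps, Python scripts to look and compute and a tool call to move; the robot and the scene stay as the last step left them, time stands still between calls to the robot, and variables do not carry over. Pictures are saved under pics/ and viewed, and the job is handed in when it is done.

Besides the shell and the picture viewer there is one more tool, called after "Call:" as name(argument=value, ...) on one line, values as JSON. drive_tool: Moves the arm, as the interface text tells. Shift numbers are shares of 0.25 m and turn numbers shares of 360 degrees, none past 1 either way. Its arguments: {"type":"object","properties":{"commands":{"type":"array","items":{"type":"array","items":{"type":"array","items":{"type":"number","minimum":-1,"maximum":1}}}},"grip":{"type":"number"}},"required":["commands"]}

```bash
mkdir -p pics; python3 - <<'E'
from bench import robot, imaging
import cv2,numpy as np
o=robot.get_obs(); print(o['time'],o['tool_pos'],o['ee_rot'],o['width'])
for n in ("scene","top"):
    s=imaging.snapshot(n); cv2.imwrite(f"pics/{n}0.png",s["pixels"][:,:,::-1]); np.savez(f"{n}0.npz",**s)
    print(s["mtx"],s["k1"],s["extrinsics"])
E
```

```text
0.0 [ 0.17850541 -0.51965537  0.20430346] [-1.67995264  1.56859473  1.79241479] 0.09413873654699127
[[476.31722974   0.         281.95833129]
 [  0.         476.31722974 206.00611511]
 [  0.           0.           1.        ]] -0.13078360386996765 [[ 0.6323909   0.77437279 -0.02070107 -0.41169902]
 [-0.51066075  0.43682745  0.74054532  0.21946068]
 [ 0.58250094 -0.4577429   0.6716875  -1.23736732]
 [ 0.          0.          0.          1.        ]]
[[384.79119654   0.         281.73925115]
 [  0.         384.79119654 210.18709118]
 [  0.           0.           1.        ]] -0.11064216386348391 [[ 0.02243506 -0.99949068  0.02269477  0.02657927]
 [ 0.99254809  0.02498727  0.11926408 -0.58120048]
 [-0.11977041  0.01984996  0.99260316 -0.89385792]
 [ 0.          0.          0.          1.        ]]
```

View pics/scene0.png

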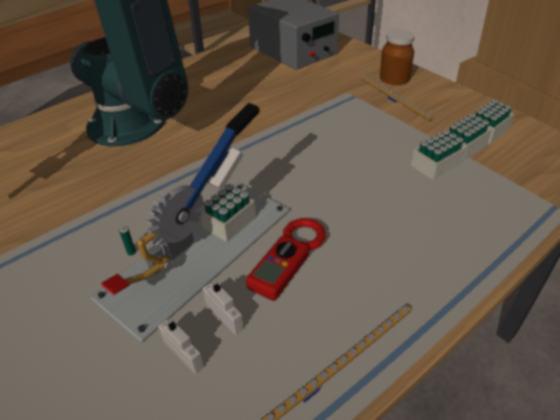

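View pics/top0.png

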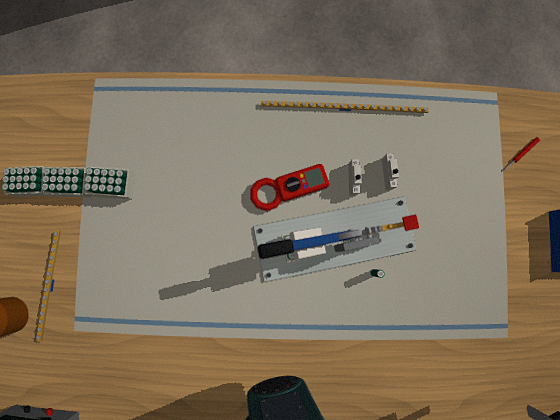

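The scene view shows the red plate at (116,284), the black grip at (243,117), the spare cell at (127,240) and the breakers at (183,343) and (225,305). In the top view the plate is at (410,222), the grip at (275,250) and the cell at (377,272).

```bash
cat > h.py <<'E'
import numpy as np, cv2
def load(n):
    return dict(np.load(n))
def pts(s):
    K=s["mtx"];k=float(s["k1"]);d=np.array([k,0,0,0,0.])
    H,W=s["z_map"].shape
    u,v=np.meshgrid(np.arange(W),np.arange(H))
    p=cv2.undistortPoints(np.stack([u,v],-1).reshape(-1,1,2).astype(float),K,d).reshape(H,W,2)
    z=s["z_map"]
    c=np.stack([p[...,0]*z,-p[...,1]*z,-z],-1)
    E=s["extrinsics"]
    return (c-E[:3,3])@E[:3,:3], z>0
E
python3 - <<'E'
from h import *
rois={"top":{"plate":(400,212,422,234),"grip":(250,235,297,265),"cell":(368,264,388,282),"b1":(345,155,368,195),"b2":(383,150,405,190),"arm":(296,230,345,250)},
"scene":{"plate":(98,270,135,298),"grip":(225,100,262,140),"cell":(118,222,140,258),"arm":(190,130,235,200)}}
for n in rois:
    s=load(n+"0.npz");P,ok=pts(s);hsv=cv2.cvtColor(s["pixels"],cv2.COLOR_RGB2HSV);h,S,V=cv2.split(hsv)
    for k,(a,b,c,d) in rois[n].items():
        m={"plate":((h<8)|(h>172))&(S>150),"grip":(V<60),"cell":(h>60)&(h<95)&(S>90),"b1":(P[...,2]>.06),"b2":P[...,2]>.06,"arm":(h>100)&(h<125)&(S>140)}[k]&ok
        q=np.zeros_like(m);q[b:d,a:c]=m[b:d,a:c]
        X=P[q]; 
        print(n,k,len(X),"med",np.median(X,0).round(4),"min",np.percentile(X,3,0).round(3),"max",np.percentile(X,97,0).round(3))
# base plate
s=load("top0.npz");P,ok=pts(s)
for (u,v) in [(260,231),(268,275),(410,249),(402,205),(252,226),(263,282),(416,249),(407,199)]:print(u,v,P[v,u].round(4))
E
```

```text
top plate 189 med [ 0.5548 -0.2598  0.079 ] min [ 0.54  -0.276  0.074] max [ 0.569 -0.244  0.083]
top grip 506 med [0.4841 0.0552 0.2252] min [0.469 0.023 0.214] max [0.501 0.085 0.233]
top cell 51 med [ 0.4348 -0.1839  0.0462] min [ 0.426 -0.198  0.013] max [ 0.442 -0.182  0.063]
top b1 144 med [ 0.6679 -0.1363  0.0656] min [ 0.646 -0.146  0.062] max [ 0.69  -0.128  0.076]
top b2 149 med [ 0.6855 -0.2248  0.0652] min [ 0.664 -0.236  0.061] max [ 0.708 -0.217  0.075]
top arm 388 med [ 0.503  -0.0292  0.1802] min [ 0.488 -0.077  0.148] max [0.519 0.013 0.208]
scene plate 298 med [ 0.5592 -0.2638  0.0785] min [ 0.543 -0.279  0.075] max [ 0.573 -0.247  0.082]
scene grip 505 med [0.4929 0.0467 0.2203] min [0.476 0.018 0.203] max [0.504 0.078 0.231]
scene cell 166 med [ 0.4431 -0.1974  0.0333] min [ 0.438 -0.203  0.007] max [ 0.446 -0.191  0.058]
scene arm 809 med [ 0.5089 -0.0312  0.1747] min [ 0.493 -0.083  0.139] max [0.525 0.016 0.209]
260 231 [0.5302 0.0921 0.0146]
268 275 [0.424  0.0697 0.0158]
410 249 [ 0.4937 -0.2832  0.0091]
402 205 [ 0.6043 -0.2638  0.0095]
252 226 [0.543  0.1128 0.0006]
263 282 [0.4059 0.0817 0.0013]
416 249 [ 0.4942 -0.3026 -0.0009]
407 199 [ 0.6212 -0.2799  0.0018]
```

```bash
cat >> h.py <<'E'
from scipy.spatial.transform import Rotation as Ro
ey=np.array([-.214,.977,0]);ey/=np.linalg.norm(ey);ex=np.array([ey[1],-ey[0],0])
O=np.array([.5565,-.262,0])+.149*ey
def w(x,y,z): return O+ex*x+ey*y+np.array([0,0,z])
def st():
    from bench import robot
    o=robot.get_obs();R=Ro.from_euler("xyz",o["ee_rot"]).as_matrix()
    return o,R
def rep(*targets):
    o,R=st();p=np.array(o["tool_pos"]);q=R.T
    print("t",o["time"],"tcp",p.round(4),"local",[round(float((p-O)@a),4) for a in (ex,ey)],"F",np.round(o["wrist_force"],1),"w",round(o["width"],4))
    for t in targets: print("shift frac",(q@(t-p)/.25).round(3))
E
python3 - <<'E'
from h import *
o,R=st();print(R.round(3),O.round(4)); 
y=R[:,1];a=np.degrees(np.arctan2(ex[1],ex[0])-np.arctan2(y[1],y[0]));print("world yaw change for tool y->+-ex",a, a+180)
rep(w(0,-.155,.13))
print(w(0,.18,.3),w(0,-.15,.08))
# check origin: arm/grip points in local coords
s=load("top0.npz");P,ok=pts(s)
for uv in [(260,231),(268,275),(410,249),(402,205),(275,250)]:
    d=P[uv[1],uv[0]]-O;print(uv,(d@ex).round(3),(d@ey).round(3))
E
```

```text
[[-0.     0.325 -0.946]
 [ 0.002 -0.946 -0.325]
 [-1.    -0.002 -0.   ]] [ 0.5246 -0.1165  0.    ]
world yaw change for tool y->+-ex 83.40255675859461 263.40255675859464
t 0.1 tcp [ 0.1785 -0.5197  0.2044] local [-0.4244, -0.3199] F [ 0.4 -0.2  0.7] w 0.094
shift frac [ 0.299 -0.459 -1.762]
[0.48610544 0.05938078 0.3       ] [ 0.55671397 -0.26297684  0.08      ]
(260, 231) 0.05 0.202
(268, 275) -0.058 0.203
(410, 249) -0.066 -0.156
(402, 205) 0.046 -0.161
(275, 250) -0.006 0.177
```

Call:
drive_tool(commands=[[[0,-0.033,-0.126,0],[0,-0.033,-0.126,0],[0,-0.033,-0.126,0],[0,-0.033,-0.126,0],[0,-0.033,-0.126,0],[0,-0.033,-0.126,0],[0,-0.033,-0.126,0],[0,-0.033,-0.126,0],[0,-0.033,-0.126,0],[0,-0.033,-0.126,0],[0,-0.033,-0.126,0],[0,-0.033,-0.126,0],[0,-0.033,-0.126,0],[0,-0.033,-0.126,0]]], grip=0)

```text
time: 1.5
tool_pos: [0.559, -0.2667, 0.2047]
ee_rot: [-0.774, 1.57, 2.699]
wrist_force: [0.1, 0.4, 0.9]
width: 0.0005
```

Call:
drive_tool(commands=[[[0,0,0,-0.0232],[0,0,0,-0.0232],[0,0,0,-0.0232],[0,0,0,-0.0232],[0,0,0,-0.0232],[0,0,0,-0.0232],[0,0,0,-0.0232],[0,0,0,-0.0232],[0,0,0,-0.0232],[0,0,0,-0.0232],[0,0,0,0],[0,0,0,0]]])

```text
time: 2.7
tool_pos: [0.558, -0.2676, 0.205]
ee_rot: [-2.282, 1.57, 2.645]
wrist_force: [-0.0, 0.8, 0.8]
width: 0.0009
```

```bash
python3 - <<'E'
from h import *
o,R=st();print(R.round(3));rep(w(-.002,-.153,.1),w(-.002,-.157,.039))
from bench import imaging
s=imaging.snapshot("scene");cv2.imwrite("pics/s1.png",s["pixels"][:,:,::-1])
E
```

```text
[[-0.001  0.977  0.213]
 [ 0.     0.213 -0.977]
 [-1.    -0.001 -0.001]]
t 2.7 tcp [ 0.558  -0.2676  0.205 ] local [0.0003, -0.1548] F [-0.   0.8  0.8] w 0.0009
shift frac [ 0.42  -0.009 -0.007]
shift frac [ 0.664 -0.009  0.009]
```

View pics/s1.png

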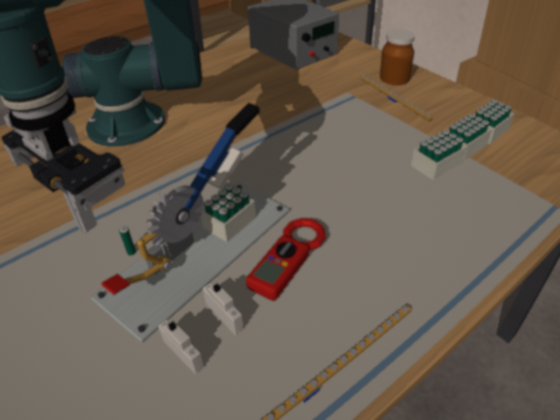

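The gripper's tip shows at about (83,226), pointing down, left of and above the plate at (116,284). I'll check that against the projected TCP.

```bash
cat >> h.py <<'E'
def proj(s,p):
    c=s["extrinsics"][:3,:3]@np.array(p)+s["extrinsics"][:3,3]
    d=np.array([float(s["k1"]),0,0,0,0])
    return cv2.projectPoints(np.array([[c[0],-c[1],-c[2]]]),np.zeros(3),np.zeros(3),s["mtx"],d)[0].ravel().round(1)
E
python3 - <<'E'
from h import *
from bench import imaging
rep()
o,R=st()
for n in("scene","top"):
    s=imaging.snapshot(n);np.savez(n+"2.npz",**s);cv2.imwrite(f"pics/{n}2.png",s["pixels"][:,:,::-1])
    print(n,proj(s,o["tool_pos"]),proj(s,[.5565,-.262,.079]))
E
```

```text
t 2.75 tcp [ 0.5581 -0.2677  0.2051] local [0.0003, -0.1549] F [ 0.2 -0.9  0.2] w 0.0
scene [ 89.  227.8] [115.3 282.1]
top [435.9 214.9] [411.3 221.3]
```

View pics/top2.png

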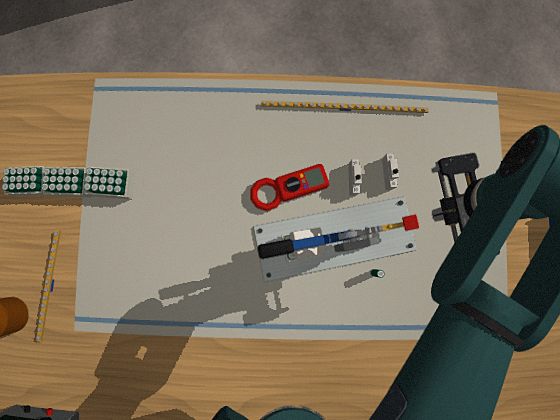

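View pics/scene2.png

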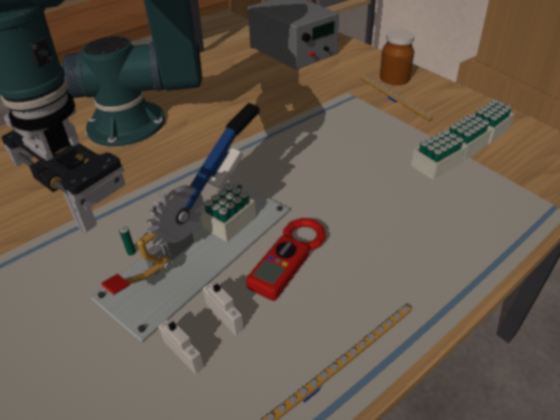

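Call:
drive_tool(commands=[[[0.08,-0.008,0,0],[0.08,0,0,0],[0.08,0,0,0],[0.08,0,0,0],[0.06,0,0,0],[0,0,0,0],[0,0,0,0]]])

```text
time: 3.55
tool_pos: [0.5564, -0.2682, 0.1108]
ee_rot: [0.509, 1.571, -0.845]
wrist_force: [-0.4, 0.1, 0.2]
width: 0.0002
```

```bash
python3 - <<'E'
from h import *
from bench import imaging
rep(w(-.002,-.157,.036))
o,R=st()
s=imaging.snapshot("scene");cv2.imwrite(f"pics/s3.png",cv2.resize(s["pixels"][180:340,20:240,::-1],None,fx=3.5,fy=3.5))
print(proj(s,o["tool_pos"]))
E
```

```text
t 3.55 tcp [ 0.5564 -0.2682  0.1108] local [-0.0014, -0.1551] F [-0.4  0.1  0.2] w 0.0002
shift frac [ 0.299 -0.002  0.008]
[106.3 271. ]
```

View pics/s3.png

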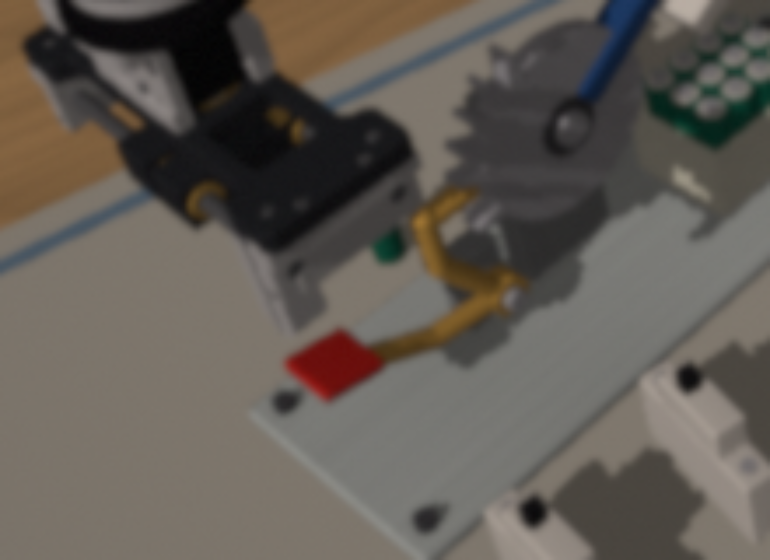

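The tip is at zoom (295,330), about 30 mm above the plate at (335,362) and a little towards its outer end. I'll shift it 4 mm inward, then press.

Call:
drive_tool(commands=[[[0.02,0,-0.016,0],[0.02,0,0,0],[0.02,0,0,0],[0.02,0,0,0],[0.02,0,0,0],[0.02,0,0,0],[0.02,0,0,0],[0.02,0,0.001,0],[0.02,0,0.002,0],[0.02,0,0.002,0],[0.02,0,0.002,0],[0.02,0,0.002,0]]])

```text
time: 4.8
tool_pos: [0.5561, -0.2667, 0.0503]
ee_rot: [0.692, 1.57, -0.661]
wrist_force: [0.9, -2.3, 2.3]
width: 0.0007
```

```bash
python3 - <<'E'
from h import *
from bench import imaging
rep(w(-.002,-.154,.036))
o,R=st()
s=imaging.snapshot("scene");cv2.imwrite(f"pics/s4.png",cv2.resize(s["pixels"][180:340,20:240,::-1],None,fx=3.5,fy=3.5))
E
```

```text
t 4.8 tcp [ 0.5561 -0.2667  0.0503] local [-0.0014, -0.1535] F [ 0.9 -2.3  2.3] w 0.0007
shift frac [ 0.057 -0.003  0.002]
```

View pics/s4.png

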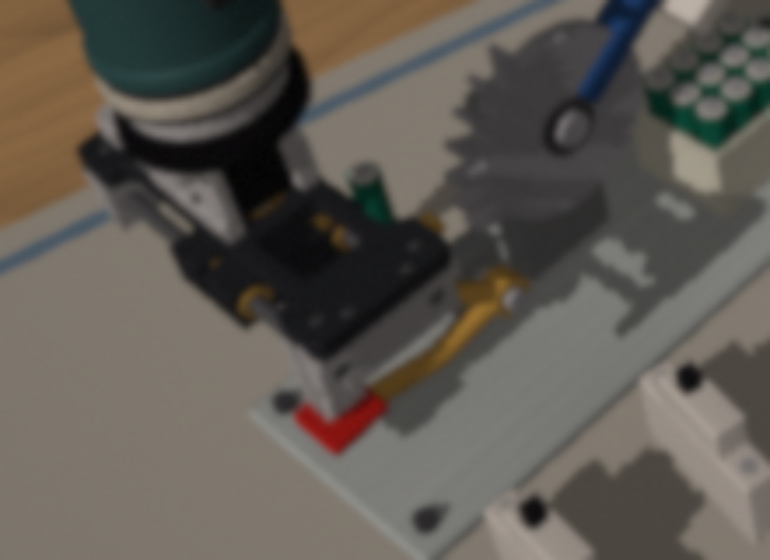

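The tip sits well on the plate at zoom (340,410) and the pawl is swinging. I'll carry on to the stop.

Call:
drive_tool(commands=[[[0.01,0,0.001,0],[0.01,0,0.001,0],[0.01,0,0.001,0],[0.01,0,0.001,0],[0.008,0,0,0],[0.006,0,0,0],[0.004,0,0,0],[0,0,0,0],[0,0,0,0],[0,0,0,0]]])

```text
time: 5.85
tool_pos: [0.5562, -0.267, 0.0401]
ee_rot: [1.382, 1.57, 0.029]
wrist_force: [-5.7, 3.1, 16.9]
width: 0.0002
```

Call:
drive_tool(commands=[[[0.004,0,0,0],[0,0,0,0],[0,0,0,0]]])

```text
time: 6.15
tool_pos: [0.5562, -0.267, 0.04]
ee_rot: [1.223, 1.57, -0.13]
wrist_force: [-7.2, 2.9, 20.4]
width: 0.0003
```

The pawl is at its stop: 3.5 N more force and no further travel. I'll retreat straight up.

Call:
drive_tool(commands=[[[-0.03,0,0,0],[-0.05,0,0,0],[-0.1,0,0,0],[-0.15,0,0,0],[-0.15,0,0,0],[-0.15,0,0,0],[-0.15,0,0,0],[-0.15,0,0,0],[-0.08,0,0,0],[0,0,0,0]]])

```text
time: 7.15
tool_pos: [0.5572, -0.2679, 0.2916]
ee_rot: [0.846, 1.564, -0.506]
wrist_force: [-0.2, -0.6, 0.2]
width: 0.0004
```

```bash
python3 - <<'E'
from h import *
from bench import imaging
for n in("scene",):
    s=imaging.snapshot(n);P,ok=pts(s);h,S,V=cv2.split(cv2.cvtColor(s["pixels"],cv2.COLOR_RGB2HSV))
    m=((h<8)|(h>172))&(S>150)&ok;m[:, 140:]=False
    m[:260]=False
    X=P[m]-O;print(n,len(X),np.median(np.c_[X@ex,X@ey,X[:,2]],0).round(4))
    m=(V<60)&ok;q=np.zeros_like(m);q[100:140,225:262]=m[100:140,225:262]
    X=P[q]-O;print("grip",np.percentile(np.c_[X@ex,X@ey,X[:,2]],[5,50,95],axis=0).round(4))
    m=(h>100)&(h<125)&(S>140)&ok;q=np.zeros_like(m);q[130:200,190:235]=m[130:200,190:235]
    X=P[q]-O;l=np.c_[X@ex,X@ey,X[:,2]];print("arm slope angle",np.arctan(np.polyfit(l[:,1],l[:,2],1)[0]))
    cv2.imwrite(f"pics/{n}5.png",s["pixels"][:,:,::-1])
rep(w(0,.17,.285),w(0,.17,.245))
E
```

```text
scene 318 [ 0.002  -0.1569  0.0385]
grip [[-0.0109  0.1294  0.2031]
 [ 0.005   0.1645  0.2197]
 [ 0.0117  0.196   0.2301]]
arm slope angle 0.5626457600222067
t 7.2 tcp [ 0.5566 -0.2675  0.2886] local [-0.0011, -0.1544] F [ 0.1  0.3 -0. ] w 0.0003
shift frac [ 0.012  0.007 -1.298]
shift frac [ 0.172  0.007 -1.298]
```

View pics/scene5.png

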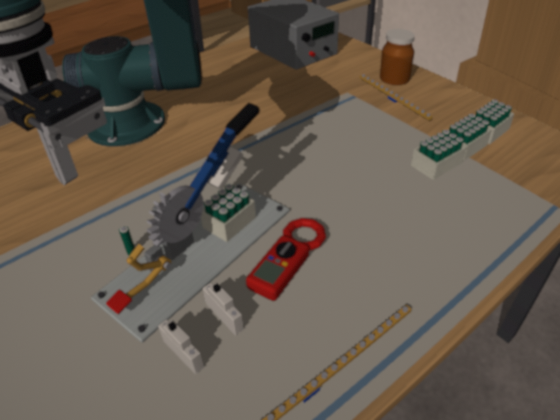

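The plate now sits at y -157, z 38.5 mm, which matches fully pressed. In the picture the plate is at (119,301) with the pawl clear of the teeth, and the arm is still up with its grip at (243,117).

Call:
drive_tool(commands=[[[0,0,-0.06,0],[0,0,-0.11,0],[0,0,-0.11,0],[0,0,-0.11,0],[0,0,-0.11,0],[0,0,-0.11,0],[0,0,-0.11,0],[0,0,-0.11,0],[0,0,-0.11,0],[0,0,-0.11,0],[0,0,-0.11,0],[0,0,-0.09,0],[0,0,-0.05,0],[0,0,0,0]]])

```text
time: 8.6
tool_pos: [0.4846, 0.0515, 0.2858]
ee_rot: [-1.85, 1.568, 3.083]
wrist_force: [0.5, -0.9, 0.5]
width: 0.0007
```

```bash
python3 - <<'E'
from h import *
from bench import imaging
rep(w(0,.175,.245),w(0,.2,.115))
o,R=st();print(R.round(3))
for n in("scene","top"):
    s=imaging.snapshot(n);print(proj(s,o["tool_pos"]))
    cv2.imwrite(f"pics/{n}6.png",s["pixels"][:,:,::-1])
E
```

```text
t 8.6 tcp [0.4846 0.0515 0.2858] local [-0.0031, 0.1726] F [ 0.5 -0.9  0.5] w 0.0007
shift frac [ 0.163  0.013 -0.01 ]
shift frac [ 0.683  0.015 -0.109]
[[-0.003  0.976  0.219]
 [ 0.     0.219 -0.976]
 [-1.    -0.003 -0.001]]
[239.2  82.5]
[277.4 247.5]
```

View pics/scene6.png

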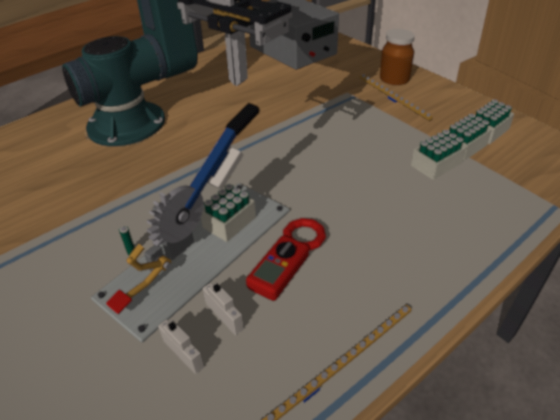

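Call:
drive_tool(commands=[[[0.04,0.01,0,0],[0.04,0,0,0],[0.04,0,0,0],[0.04,0,0,0],[0.04,0,0,0],[0.02,0,0,0],[0.02,0,0,0],[0.02,0,0,0],[0.02,0,-0.009,0],[0.02,0,-0.009,0],[0.02,0,-0.009,0],[0.02,0,-0.009,0]]])

```text
time: 9.9
tool_pos: [0.4867, 0.0604, 0.2044]
ee_rot: [1.987, 1.567, 0.635]
wrist_force: [-2.0, 3.0, 6.3]
width: 0.0003
```

```bash
python3 - <<'E'
from h import *
from bench import imaging
rep(w(0,.2,.115))
s=imaging.snapshot("scene")
cv2.imwrite(f"pics/s7.png",cv2.resize(s["pixels"][60:320,90:310,::-1],None,fx=2.3,fy=2.3))
E
```

```text
t 9.9 tcp [0.4867 0.0604 0.2044] local [0.0008, 0.1809] F [-2.   3.   6.3] w 0.0003
shift frac [ 0.358 -0.004 -0.076]
```

View pics/s7.png

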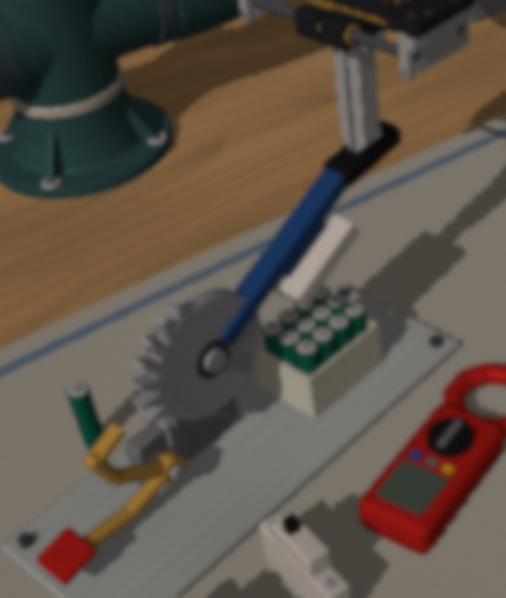

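The fingertips are on the grip at zoom (360,150), the arm is coming down, and the pawl stays clear at (100,450). I'll continue.

Call:
drive_tool(commands=[[[0.02,0,-0.008,0],[0.02,0,-0.008,0],[0.02,0,-0.008,0],[0.02,0,-0.008,0],[0.02,0,-0.007,0],[0.02,0,-0.006,0],[0.02,0,-0.005,0],[0.02,0,-0.005,0],[0.02,0,-0.004,0],[0.02,0,-0.004,0],[0.02,0,-0.003,0],[0.02,0,-0.003,0],[0.02,0,-0.002,0],[0.02,0,-0.002,0],[0.02,0,0,0],[0.015,0,0,0],[0,0,0,0]]])

```text
time: 11.65
tool_pos: [0.4827, 0.0789, 0.1244]
ee_rot: [2.589, 1.567, 1.237]
wrist_force: [-0.9, 3.8, 3.0]
width: 0.0006
```

```bash
python3 - <<'E'
from h import *
rep(w(0,.2,.115))
E
```

```text
t 11.65 tcp [0.4827 0.0789 0.1244] local [0.0009, 0.1998] F [-0.9  3.8  3. ] w 0.0006
shift frac [ 0.037 -0.004 -0.001]
```

Call:
drive_tool(commands=[[[0.008,0,0,0],[0.008,0,0,0],[0.008,0,0,0],[0.008,0,0,0],[0,0,0,0]]])

```text
time: 12.15
tool_pos: [0.4829, 0.0789, 0.1189]
ee_rot: [2.321, 1.566, 0.969]
wrist_force: [-4.7, 6.8, 12.2]
width: 0.0006
```

Call:
drive_tool(commands=[[[0.006,0,0,0],[0.004,0,0,0],[0,0,0,0],[0,0,0,0]]])

```text
time: 12.55
tool_pos: [0.483, 0.0789, 0.1186]
ee_rot: [2.114, 1.565, 0.761]
wrist_force: [-10.2, 5.3, 20.5]
width: 0.0005
```

The force rose 8 N for 0.3 mm, so the arm is on its stop. I'll retreat upward.

Call:
drive_tool(commands=[[[-0.02,0,0,0],[-0.03,0,0,0],[-0.06,0,0,0],[-0.1,0,0,0],[-0.12,0,0,0],[-0.12,0,0,0],[-0.08,0,0,0],[0,0,0,0],[0,0,0,0]]])

```text
time: 13.45
tool_pos: [0.4825, 0.0766, 0.2449]
ee_rot: [-0.886, 1.57, -2.24]
wrist_force: [-0.2, 0.1, -0.9]
width: 0.0004
```

```bash
python3 - <<'E'
from h import *
from bench import imaging
rep()
s=imaging.snapshot("scene");np.savez("scene8.npz",**s);P,ok=pts(s);h,S,V=cv2.split(cv2.cvtColor(s["pixels"],cv2.COLOR_RGB2HSV))
m=((h<8)|(h>172))&(S>150)&ok;m[:,140:]=False;m[:260]=False
X=P[m]-O;print("plate",np.median(np.c_[X@ex,X@ey,X[:,2]],0).round(4))
l=(P-O)@np.c_[ex,ey,[0,0,1]]
m=(h>100)&(h<125)&(S>140)&ok&(abs(l[...,0])<.02)&(l[...,1]>0)&(l[...,1]<.2)&(l[...,2]>.08)
q=l[m];print("arm",len(q),np.median(q,0).round(3),np.arctan(np.polyfit(q[:,1],q[:,2],1)[0]))
m=(V<60)&ok&(abs(l[...,0])<.02)&(l[...,1]>.16)&(l[...,1]<.25)&(l[...,2]>.07)&(l[...,2]<.15)
q=l[m];print("grip",len(q),np.median(q,0).round(4))
cv2.imwrite("pics/s8.png",s["pixels"][:,:,::-1])
s0=load("scene0.npz")
d=cv2.absdiff(s["pixels"],s0["pixels"]).max(2)
for k,(a,b,c,e) in {"b1":(203,280,246,332),"b2":(158,318,205,372),"meter":(245,215,330,300),"cell":(118,222,134,258)}.items(): print(k,d[b:e,a:c].mean().round(1))
E
```

```text
t 13.45 tcp [0.4825 0.0766 0.2449] local [0.0001, 0.1976] F [-0.2  0.1 -0.9] w 0.0004
plate [ 0.0021 -0.1574  0.0384]
arm 657 [0.006 0.099 0.121] 0.017150764532893194
grip 290 [0.0067 0.1948 0.1135]
b1 1.9
b2 2.0
meter 1.9
cell 6.3
```

View pics/s8.png

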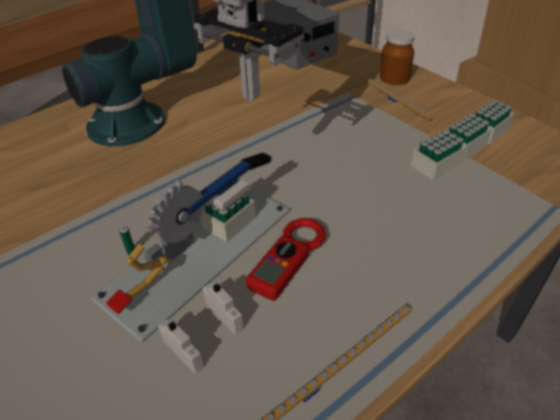

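The arm is down on the pack with its grip at (258,160). The plate is down at (119,301), the pawl is clear of the teeth, and the bystanders are unmoved. Handing in.

```bash
python3 - <<'E'
from bench import robot
print(robot.close_job())
E
```

```text
the job is handed in; nothing more can be done
None
```

I pressed the red plate down to its stop with the shut fingertips, then pushed the arm down by its black grip until it stopped on the pack. I backed the gripper off upward and handed the job in at about 13.5 s. The hand-in reports no verdict, so the results below are my own checks.

- **Pawl:** the plate measured y -157, z 38 mm at the end, against -157 and 39 for fully pressed. The picture shows the pawl clear of the teeth. At the stop, the push reached 20 N with no further travel.
- **Arm:** it measured about 0.017 rad above level by depth, inside the 0.04 limit. The stop was felt too: 8 N more force moved it only 0.3 mm.
- **Gripper:** it ended well above the press, touching nothing, with the wrist force near zero.
- **Meter and breakers:** their picture patches are unchanged from the start.
- **Spare cell:** its patch differed slightly more (6.3 against about 2), which I put down to the pawl now overlapping that patch. It stands upright in the same place in the picture, but I did not re-measure its position.

The two cameras disagreed by about 5 mm on the plate and 10 mm on the grip. That stayed within the size of the parts I was pressing.

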